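# Sort sockets and spanners off the board into their trays

## Robot

A 6-joint arm with a two-finger parallel gripper is mounted at the origin on the work surface. World frame = base frame: x ahead of the robot, y to its left, z up, the work surface at z = 0. Lengths are in m, angles in rad, forces in N, time in s.
With the tool pointing down it reaches from about 0.3 to 0.775 m from the base axis. Payload 14.6 kg.
Tool frame: the origin (TCP) lies on the centre line of the jaws, within the pads' length; the fingertips stand ctrl.tcp_to_tips ahead of it and the grasp point (between the pads) lies 2 mm behind it (ctrl.tcp_to_tips is the distance from the TCP to the fingertips, in m); z points along the fingers, y is the line along which they close (so a half turn about z gives the same grasp; the last joint's range is limited). The gripper opens to 94 mm and grips with 3 to 60 N. Pads are 16 mm wide; open, the fingers measure 119 mm over their backs; the gripper's body (75 mm by 177 mm) begins 78 mm behind the grasp point.
Start: joints at [-1.37, 0.3, 1.521, -0, 1.321, -0.067], TCP at [0.146, -0.53, 0.222] pointing down, gripper open.
Joint ranges: [-3.03, 3.03], [-0.79, 2.21], [0.23, 2.52], [-1.04, 4.18], [0, 3.07], [-2.55, 2.55]. Speed limits (rad/s): [2.22, 2.22, 2.57, 3.14, 3.14, 3.14].

## Interface

Orientations are given as [roll, pitch, yaw] about the fixed x, y, z axes, in that order (R = Rz(yaw) Ry(pitch) Rx(roll)).
In Python, from station import telemetry, viewer, hand_in, ctrl gives the robot as it stands.
- The arm moves only by the tool step_arm, never from a script. Its argument "plan" is a list of rows, each an object of numbers: "dx", "dy", "dz": the shift along the tool's x, y, z scaled (see below); "rx", "ry", "rz": the turn, a rotation vector about the tool's x, y, z scaled (see below); "claw": the closure, from 0 (fully open) to 1 (shut). In form: [{"dx": .., "dy": .., "dz": .., "rx": .., "ry": .., "rz": .., "claw": ..}, ...]. A call has 1 to 10 rows; each row shifts and turns the commanded pose from where the row before left it, along the tool's axes as they then stand; what a row does not reach is not made up. The controller multiplies each number of a shift by 0.1 m and each number of a turn by 90 degrees. A row lasts 1/10 s, in which the tool goes at most 50 mm and 8.59 degrees, less where a joint would pass 70% of its speed; a pose out of reach is approached as far as the arm can. A call with a number of a shift or a turn outside -1 to 1 is refused whole. A call with a gripper value outside its range is refused whole. The fingers move at their own pace and stop on an object; "grip_force" is the grip in N (left out, the last holds). Time passes only in rows, so rows that do not move let the fingers close. It gives the time, the measured TCP pose, the force, the opening and the grip force at its end, in the units of the state.
- telemetry.get_obs(): the state, without advancing time (a new reading comes with each control period).
- viewer.camera(name): name is "scene" or "top"; returns a dict with "img" (480x640x3 uint8, red, green, blue), "z_map" (480x640 float32, m along the optical axis (not along the pixel's ray), 0 where there is no reading), "fx", "fy", "cx", "cy" (pixels), "R" (3x3) and "t" (3): a world point X has camera coordinates R X + t. Camera axes: x right, y down, z forward; pixel columns grow to the right and rows downward; lengths in m; the calibration is good to about 2 mm. A picture is of the moment at which its call begins.
- hand_in(): hands the job in; it is judged then, once.
Trained networks look in a picture, given as the dict that the camera call returned (one of the last four; its "shot" number tells which), for a name from the list of things; names that differ only in an ending like _2 or _b are one class to them, and where a whole thing is asked for, a point or a joint stands for the part that bears it (a point fixed in the world has none). Each returns a list of dicts, best first, with "score" (0 to 1); they miss things now and then, are a little off and sometimes report something else, mostly with a low value. They report only what shows in the picture. A call takes as long as a camera call. They do not tell look-alikes from the thing itself.
- viewer.recognise(target, picture): "rect" ([left, top, right, bottom] in pixels, round what is visible of it).
The state is a dict: "time_s": time; "qpos": joint angles; "joint_vel": joint speeds; "tau": joint torques, N m; "ee_pos": TCP position; "eef_rot": TCP orientation; "force": force on the tool from outside, world axes, zero at the start; "moment": the same for the moment, N m; "grip_width": finger opening in m; "grip_force": force on a finger pad.
Only numpy, scipy, OpenCV 4.12 (cv2) and the standard library are available. Lean on these libraries where they do the work, as an engineer would, in place of code of your own. Each camera call takes 0.05 s, during which the arm holds its last target. There are 200 camera calls.

## Task

Tidy up the sorting board: slide both loose sockets and both loose spanners off its open sides, each into the side tray that already holds one of its kind, pushing them along the board without picking them up. Leave the bit case and the oil bottle where they are on the board.

Things in the scene. Friction and masses are not known exactly. Their poses are not given: they have to be found in the camera images.
- board: Fixed raised plywood sorting board, 400 (own x) by 260 (own y), its top 60 above the bench; origin at its centre at bench height. The two long sides (own y = +130 and -130) are plain open edges; the two short ends carry a lip 10 high and 8 thick. It is turned by up to about 13 degrees from the bench axes. (sizes in mm)
- spanner_tray: Fixed grey open tray for spanners, 310 (own x) by 108 (own y) by 55 high outside, walls and floor 4 thick; origin at the centre of its underside, on the bench. It stands beside one long side of the board, parallel to it, 2 from the edge, with its rim 5 below the board's top, so that what slides off the edge falls in. It looks just like the other tray: it is the one that already holds a spanner. It can be on either side. (sizes in mm)
- socket_tray: Fixed grey open tray for sockets, the twin of the spanner tray, beside the opposite long side of the board; it is the one that already holds a socket.
- spanner_1: Stubby combination spanner, bare steel, lying flat: 118 long (own x), 34 wide at most (own y), 10 thick; origin at mid-length on its underside, ring end at -x (29 wide), open jaw at +x, shank 12 wide. About 0.11 kg. On the middle part of the board, its length roughly along the board's own x (within about 18 degrees). (sizes in mm)
- spanner_2: Like spanner_1; the two lie side by side 95 to 137 apart along the board's own y. (sizes in mm)
- socket_1: Steel socket, a plain round cylinder 28 diameter and 36 tall, standing upright; origin at the centre of its underside. About 0.09 kg. On the board near one of its short ends, clear of the spanners' ends by 14 or more along the board's own x. (sizes in mm)
- socket_2: Like socket_1, near the board's other short end.
- sample_spanner: A third spanner of the same make, already lying in the spanner tray.
- sample_socket: A third socket of the same make, already standing in the socket tray.
- bit_case: Bystander: black plastic bit case 22 (own x) by 80 (own y) by 16 high, lying on the board along the short end nearer the robot; origin at the centre of its underside. (sizes in mm)
- oil_bottle: Bystander: small white oil bottle, 28 diameter and 58 tall, standing on the board by the short end farther from the robot; origin at the centre of its underside. (sizes in mm)
Mind the look-alikes: they are no part of the job. Leave any red look-alike of the spanner_2 alone.

How it is judged:
At the end, for the whole second after the job is handed in: All three spanners lie in the spanner tray and all three sockets in the socket tray (origin inside the tray's outline and below 52 mm over its underside), at rest (under 0.03 m/s); the bit case and oil bottle are within 30 mm of where they started, and the bottle stands upright (x of spanner_1 in the frame of spanner_tray between -0.155 and 0.155 m and y of spanner_1 in the frame of spanner_tray between -0.054 and 0.054 m and z of each of spanner_1, spanner_2, sample_spanner in the frame of spanner_tray below 0.052 m and linear speed of each of spanner_1, spanner_2, sample_spanner, socket_1, socket_2, sample_socket below 0.03 m/s and x of spanner_2 in the frame of spanner_tray between -0.155 and 0.155 m and y of spanner_2 in the frame of spanner_tray between -0.054 and 0.054 m and x of sample_spanner in the frame of spanner_tray between -0.155 and 0.155 m and y of sample_spanner in the frame of spanner_tray between -0.054 and 0.054 m and x of socket_1 in the frame of socket_tray between -0.155 and 0.155 m and y of socket_1 in the frame of socket_tray between -0.054 and 0.054 m and z of each of socket_1, socket_2, sample_socket in the frame of socket_tray below 0.052 m and x of socket_2 in the frame of socket_tray between -0.155 and 0.155 m and y of socket_2 in the frame of socket_tray between -0.054 and 0.054 m and x of sample_socket in the frame of socket_tray between -0.155 and 0.155 m and y of sample_socket in the frame of socket_tray between -0.054 and 0.054 m and distance of each of bit_case, oil_bottle from where it was at the start of the episode below 0.03 m and angle between oil_bottle's own z axis and vertical below 0.3 rad); the robot touches nothing.
It fails at once if a spanner or socket is lifted more than 40 mm off the board (z of any of spanner_1, spanner_2, socket_1, socket_2 in the frame of board above 0.1 m).
It fails at once if the bit case or the oil bottle on the board is pushed more than 30 mm from its place (distance of any of bit_case, oil_bottle from where it was at the start of the episode above 0.03 m).
It fails at once if the oil bottle is knocked over (angle between oil_bottle's own z axis and vertical above 0.5 rad).
It also fails if it takes over 58 s, if anything falls off the work surface, if the arm or the gripper's body presses on something with over 40 N, if the wrist force passes 120 N, or if a joint passes its speed limit or range.

## Working session

There is one attempt and no reset: what is moved stays moved. The work goes in short steps, Python scripts to look and compute and a tool call to move; the robot and the scene stay as the last step left them, time stands still between calls to the robot, and variables do not carry over. Pictures are saved under pics/ and viewed, at most 10 in all, crops included, and the job is handed in when it is done.

Besides the shell and the picture viewer there is one more tool, called after "Request:" by a JSON object that holds its "op" and its "data", one argument or row to a line. step_arm: Moves the arm, as the interface text tells. Shifts and turns lie within -1 to 1; 1 stands for 0.1 m of shift or 90 degrees of turn. Its arguments: {"type":"object","properties":{"plan":{"type":"array"},"grip_force":{"type":"number"}},"required":["plan"]}

```bash
mkdir -p pics; ls; cat > h.py <<'E'
import numpy as np, cv2
from station import telemetry, viewer, hand_in, ctrl
def world(c):
    v,u=np.mgrid[0:480,0:640]; z=c["z_map"]
    P=np.stack([(u-c["cx"])/c["fx"]*z,(v-c["cy"])/c["fy"]*z,z],-1)
    return (P-c["t"])@c["R"]   # R^T (p-t)
def save(c,n): cv2.imwrite(f"pics/{n}.png",c["img"][:,:,::-1])
E
python3 - <<'E'
from h import *
o=telemetry.get_obs(); print(o["time_s"],o["ee_pos"],o["eef_rot"],ctrl.tcp_to_tips)
c=viewer.camera("top"); save(c,"top0"); np.savez("top0.npz",**{k:c[k] for k in("img","z_map","fx","fy","cx","cy","R","t")})
for n in ["spanner_1","socket_1","bit_case","oil_bottle","board","spanner_tray"]:
    print(n,[(round(d["score"],2),[int(x) for x in d["rect"]]) for d in viewer.recognise(n,c)])
print(c["R"],c["t"])
E
```

```text
pics
0.0 [ 0.14549227 -0.53013001  0.22185369] [-3.14034891e+00 -8.63219898e-05  2.67822676e-01] 0.017
spanner_1 [(0.98, [295, 199, 319, 258]), (0.94, [152, 336, 205, 386]), (0.94, [436, 269, 463, 322]), (0.75, [239, 194, 257, 253])]
socket_1 [(0.73, [238, 277, 251, 285]), (0.72, [258, 164, 275, 182])]
bit_case [(0.81, [227, 310, 272, 322])]
oil_bottle [(0.53, [291, 132, 305, 151])]
board [(0.68, [206, 126, 351, 333]), (0.52, [225, 309, 272, 320])]
spanner_tray [(0.86, [341, 157, 403, 315])]
[[ 0.00212737 -0.99979584  0.02009361]
 [-0.99433067 -0.00425107 -0.10624714]
 [ 0.10631087 -0.01975367 -0.99413671]] [-0.01473716  0.51884691  0.94887268]
```

View pics/top0.png

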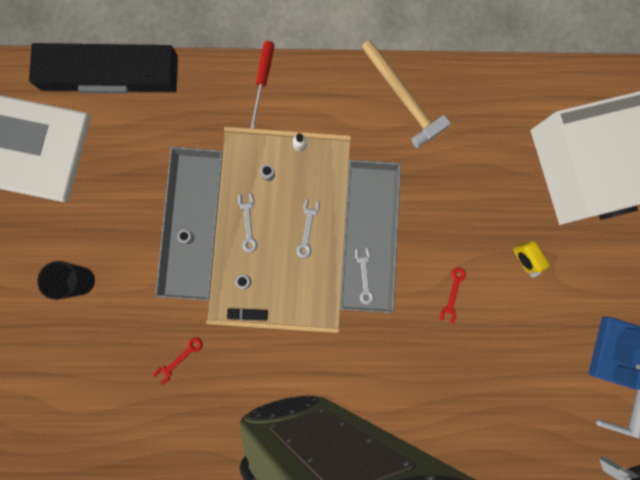

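The top view shows the board centred near (280,230). The left tray holds the sample socket at (185,237) and the right tray the sample spanner at (365,275). The loose spanners are at (248,222) and (307,228), the loose sockets at (267,172) and (243,282). The bit case is at (247,314) and the bottle at (299,142). The red spanners at (178,360) and (453,295) are look-alikes lying off the board, so I leave them alone. Now I'll measure everything.

```bash
cat > m.py <<'E'
from h import *
c=np.load("top0.npz"); W=world(c)
z=W[...,2]; img=c["img"]
# board: top at 60 mm, connected component
m=((abs(z-.06)<.006)&(c["z_map"]>0)).astype(np.uint8); m[:100]=0; m[:, :190]=0;m[:,380:]=0; m[345:]=0
n,l,s,_=cv2.connectedComponentsWithStats(m); i=1+np.argmax(s[1:,4]); P=W[l==i][:,:2]
(cx,cy),sz,a=cv2.minAreaRect((P*1000).astype(np.float32)); print("board",cx,cy,sz,a)
a=np.deg2rad(a); 
cands=[a+k*np.pi/2 for k in range(4)]; a=min(cands,key=lambda t:abs((t+np.pi)%(2*np.pi)-np.pi)); a=(a+np.pi)%(2*np.pi)-np.pi
C=np.array([cx,cy])/1000; print("yaw",np.rad2deg(a))
ex=np.array([np.cos(a),np.sin(a)]); ey=np.array([-ex[1],ex[0]])
B=np.stack([(W[...,:2]-C)@ex,(W[...,:2]-C)@ey],-1)
np.savez("board.npz",C=C,a=a)
def rp(name,r,lo,hi,bright=None):
    x0,y0,x1,y1=r; k=np.zeros(z.shape,bool); k[y0-4:y1+4,x0-4:x1+4]=1
    k&=(z>lo)&(z<hi)&(abs(B[...,1])<.26)
    q=B[k]*1000
    rr=cv2.minAreaRect(q.astype(np.float32)) 
    print(name,len(q),"min",q.min(0).round(),"max",q.max(0).round(),"mid",((q.min(0)+q.max(0))/2).round(1),"zmax",z[k].max().round(4),"rect",np.round(rr[1],0),round(rr[2],1),"c",np.round(rr[0],1))
rp("spanR",(295,199,319,258),.0665,.08)
rp("spanL",(239,194,257,253),.0665,.08)
rp("sockF",(258,164,275,182),.09,.11)
rp("sockN",(236,275,251,291),.09,.11)
rp("case",(227,310,272,322),.071,.09)
rp("bottle",(291,132,307,151),.085,.14)
rp("sampSock",(176,230,194,244),.03,.05)
rp("sampSpan",(354,248,374,304),.0105,.03)
E
python3 m.py; python3 - <<'E'
import cv2
i=cv2.imread("pics/top0.png")[120:340,150:410]; cv2.imwrite("pics/crop0.png",cv2.resize(i,None,fx=2.7,fy=2.7,interpolation=cv2.INTER_CUBIC))
E
```

```text
board 538.3280639648438 79.98448181152344 (316.7175598144531, 388.26971435546875) 86.97535705566406
yaw -3.024642944335996
spanR 446 min [-57. -91.] max [ 62. -49.] mid [  2.5 -70. ] zmax 0.0739 rect [ 33. 119.] 82.3 c [  1.6 -68.5]
spanL 456 min [-53.  31.] max [65. 74.] mid [ 6.  52.5] zmax 0.0739 rect [118.  32.] 8.8 c [ 5.5 51. ]
sockF 154 min [94.  4.] max [120.  30.] mid [107.2  17.5] zmax 0.1002 rect [26. 26.] 1.8 c [107.1  17.5]
sockN 165 min [-125.   36.] max [-100.   64.] mid [-112.3   50. ] zmax 0.0997 rect [27. 26.] 47.6 c [-112.2   50.2]
case 492 min [-199.   -5.] max [-165.   84.] mid [-181.8   39.5] zmax 0.0829 rect [31. 90.] 3.0 c [-180.8   40.3]
bottle 165 min [160. -57.] max [183. -31.] mid [171.4 -44. ] zmax 0.1208 rect [23. 26.] 2.8 c [171.3 -44. ]
sampSock 157 min [-39. 171.] max [-12. 199.] mid [-25.9 185.2] zmax 0.0451 rect [27. 27.] 27.8 c [-25.3 184.4]
sampSpan 390 min [-145. -215.] max [ -26. -173.] mid [ -85.2 -194.2] zmax 0.018 rect [118.  32.] 8.1 c [ -85.9 -195.5]
```

View pics/crop0.png

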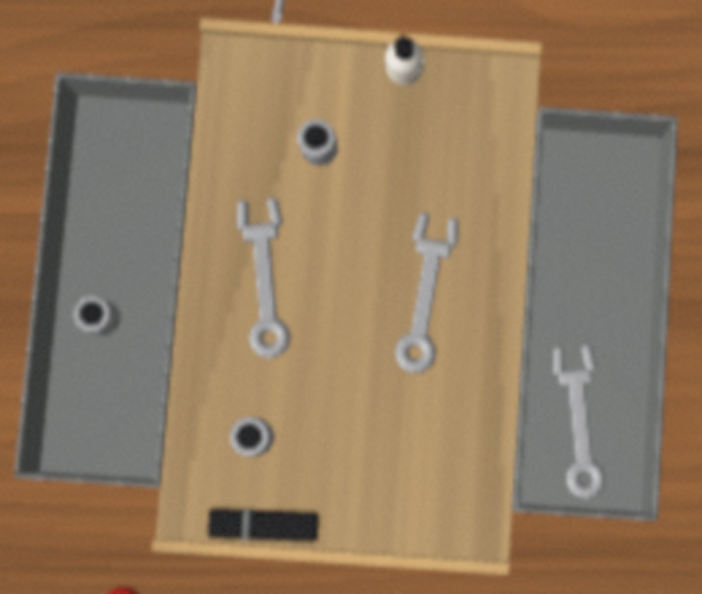

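The enlarged crop confirms it. Left tray (+y) is the socket tray and right tray (-y) is the spanner tray. The four loose steel pieces are on the board and nothing red is. My board fit took in the tray rims, so I'll refit it and measure the trays.

```bash
python3 - <<'E'
s=open("m.py").read()
s=s.replace('m=((abs(z-.06)<.006)&','m=((z>.0575)&(z<.0625)&')
s+='''
for nm,sg in (("trayL",1),("trayR",-1)):
    k=(z>.045)&(z<.0572)&(B[...,1]*sg>.136)&(B[...,1]*sg<.25)&(abs(B[...,0])<.2); k&=np.ptp(img.astype(int),axis=2)<25
    q=B[k]*1000; print(nm,len(q),np.percentile(q,[1,99],axis=0).round(1),q.min(0),q.max(0))
k=(z>.0655)&(z<.075)&(abs(B[...,0])>.185)&(abs(B[...,0])<.21)&(abs(B[...,1])<.14); q=B[k]*1000; print("lips",q.min(0),q.max(0))
'''
open("m.py","w").write(s)
E
python3 m.py
```

```text
board 538.0244140625 67.21086120605469 (262.1678771972656, 385.80010986328125) 86.20918273925781
yaw -3.7908172607422466
spanR 446 min [-57. -77.] max [ 62. -37.] mid [  2.8 -57.2] zmax 0.0739 rect [ 33. 119.] 83.1 c [  1.9 -55.7]
spanL 456 min [-54.  43.] max [64. 88.] mid [ 4.9 65.4] zmax 0.0739 rect [118.  32.] 9.6 c [ 4.3 63.9]
sockF 154 min [93. 19.] max [120.  45.] mid [106.4  31.7] zmax 0.1002 rect [26. 26.] 2.6 c [106.3  31.7]
sockN 165 min [-126.   47.] max [-101.   75.] mid [-113.5   61.3] zmax 0.0997 rect [27. 26.] 48.4 c [-113.4   61.4]
case 492 min [-200.    5.] max [-166.   95.] mid [-183.1   49.7] zmax 0.0829 rect [31. 90.] 3.8 c [-181.9   50.6]
bottle 165 min [160. -42.] max [183. -16.] mid [171.4 -29. ] zmax 0.1208 rect [23. 26.] 3.5 c [171.3 -29. ]
sampSock 157 min [-42. 183.] max [-15. 212.] mid [-28.9 197.6] zmax 0.0451 rect [27. 27.] 28.5 c [-28.3 196.9]
sampSpan 390 min [-142. -204.] max [ -24. -161.] mid [ -83.1 -182.5] zmax 0.018 rect [118.  32.] 8.9 c [ -83.9 -183.9]
trayL 640 [[-153.8  140. ]
 [ 153.6  238.3]] [-154.18323625  136.19156131] [154.11613114 239.92011309]
trayR 619 [[-153.9 -240.5]
 [ 153.9 -136.1]] [-154.16699294 -240.97851235] [ 154.31041911 -136.00883799]
lips [-200.80845502 -130.98883252] [200.28286922 128.71712044]
```

Board centre is at (0.538, 0.067), yaw -3.8°. Both trays are centred along the board, with the sockets' tray at +y and the spanners' at -y. First I turn the tool so its x lies along board y and its y along board x.

Request:
{"op": "step_arm", "data": {
  "plan": [
    {"rz": -0.0875,"claw": 0.82},
    {"rz": -0.0875,"claw": 0.82},
    {"rz": -0.0875,"claw": 0.82},
    {"rz": -0.0875,"claw": 0.82},
    {"rz": -0.0875,"claw": 0.82},
    {"rz": -0.0875,"claw": 0.82},
    {"rz": -0.0875,"claw": 0.82},
    {"rz": -0.0875,"claw": 0.82},
    {"rz": -0.0875,"claw": 0.82},
    {"claw": 0.82}
  ]
}}

```text
$.plan[0]: bad value
```

Request:
{"op": "step_arm", "data": {
  "plan": [
    {"dx": 0.428,"dy": 0.159,"claw": 0.82},
    {"dx": 0.428,"dy": 0.159,"claw": 0.82},
    {"dx": 0.428,"dy": 0.159,"claw": 0.82},
    {"dx": 0.428,"dy": 0.159,"claw": 0.82},
    {"dx": 0.428,"dy": 0.159,"claw": 0.82},
    {"dx": 0.428,"dy": 0.159,"claw": 0.82},
    {"dx": 0.428,"dy": 0.159,"claw": 0.82},
    {"dx": 0.428,"dy": 0.159,"claw": 0.82},
    {"dx": 0.428,"dy": 0.159,"claw": 0.82},
    {"dx": 0.428,"dy": 0.159,"claw": 0.82}
  ]
}}

```text
$.plan[0]: bad value
```

```bash
cat > b.py <<'E'
from h import *
d=np.load("board.npz");C,a=d["C"],float(d["a"])
o=telemetry.get_obs(); p=np.array(o["ee_pos"]); q=p[:2]-C
print("t",o["time_s"],"board xy",np.round([q@[np.cos(a),np.sin(a)],q@[-np.sin(a),np.cos(a)]],4),"z",p[2].round(4),"yaw err deg",np.rad2deg(o["eef_rot"][2]-a-np.pi/2).round(2),"rot",np.round(o["eef_rot"],3),"w",o["grip_width"],"F",np.round(o["force"],1))
E
python3 b.py
```

```text
t 0.35 board xy [-0.3521 -0.6222] z 0.2223 yaw err deg -70.87 rot [-3.141 -0.     0.268] w 0.09351110365793702 F [-0.1 -0.3  0.1]
```

Request:
{"op": "step_arm", "data": {
  "plan": [
    {"dx": 0,"dy": 0,"dz": 0,"rx": 0,"ry": 0,"rz": -0.0875,"claw": 0.82},
    {"dx": 0,"dy": 0,"dz": 0,"rx": 0,"ry": 0,"rz": -0.0875,"claw": 0.82},
    {"dx": 0,"dy": 0,"dz": 0,"rx": 0,"ry": 0,"rz": -0.0875,"claw": 0.82},
    {"dx": 0,"dy": 0,"dz": 0,"rx": 0,"ry": 0,"rz": -0.0875,"claw": 0.82},
    {"dx": 0,"dy": 0,"dz": 0,"rx": 0,"ry": 0,"rz": -0.0875,"claw": 0.82},
    {"dx": 0,"dy": 0,"dz": 0,"rx": 0,"ry": 0,"rz": -0.0875,"claw": 0.82},
    {"dx": 0,"dy": 0,"dz": 0,"rx": 0,"ry": 0,"rz": -0.0875,"claw": 0.82},
    {"dx": 0,"dy": 0,"dz": 0,"rx": 0,"ry": 0,"rz": -0.0875,"claw": 0.82},
    {"dx": 0,"dy": 0,"dz": 0,"rx": 0,"ry": 0,"rz": -0.0875,"claw": 0.82},
    {"dx": 0,"dy": 0,"dz": 0,"rx": 0,"ry": 0,"rz": 0,"claw": 0.82}
  ]
}}

```text
time_s: 1.35
ee_pos: [0.1455, -0.5304, 0.2224]
eef_rot: [-3.142, -0.0, 1.507]
force: [0.9, 0.3, 0.7]
grip_width: 0.0185
grip_force: 0.0
```

```bash
python3 b.py
```

```text
t 1.35 board xy [-0.3521 -0.6222] z 0.2224 yaw err deg 0.14 rot [-3.142 -0.     1.507] w 0.018466492850327663 F [0.9 0.3 0.7]
```

The orientation is right, so I move across to a point behind the near socket.

Request:
{"op": "step_arm", "data": {
  "plan": [
    {"dx": 0.428,"dy": 0.159,"dz": 0,"rx": 0,"ry": 0,"rz": 0,"claw": 0.82},
    {"dx": 0.428,"dy": 0.159,"dz": 0,"rx": 0,"ry": 0,"rz": 0,"claw": 0.82},
    {"dx": 0.428,"dy": 0.159,"dz": 0,"rx": 0,"ry": 0,"rz": 0,"claw": 0.82},
    {"dx": 0.428,"dy": 0.159,"dz": 0,"rx": 0,"ry": 0,"rz": 0,"claw": 0.82},
    {"dx": 0.428,"dy": 0.159,"dz": 0,"rx": 0,"ry": 0,"rz": 0,"claw": 0.82},
    {"dx": 0.428,"dy": 0.159,"dz": 0,"rx": 0,"ry": 0,"rz": 0,"claw": 0.82},
    {"dx": 0.428,"dy": 0.159,"dz": 0,"rx": 0,"ry": 0,"rz": 0,"claw": 0.82},
    {"dx": 0.428,"dy": 0.159,"dz": 0,"rx": 0,"ry": 0,"rz": 0,"claw": 0.82},
    {"dx": 0.428,"dy": 0.159,"dz": 0,"rx": 0,"ry": 0,"rz": 0,"claw": 0.82},
    {"dx": 0.428,"dy": 0.159,"dz": 0,"rx": 0,"ry": 0,"rz": 0,"claw": 0.82}
  ]
}}

```text
time_s: 2.35
ee_pos: [0.3327, -0.1121, 0.2228]
eef_rot: [3.141, 0.0, 1.5]
force: [1.1, -1.4, -0.3]
grip_width: 0.017
grip_force: 0.0
```

Request:
{"op": "step_arm", "data": {
  "plan": [
    {"dx": 0.428,"dy": 0.159,"dz": 0,"rx": 0,"ry": 0,"rz": 0,"claw": 0.82},
    {"dx": 0.428,"dy": 0.159,"dz": 0,"rx": 0,"ry": 0,"rz": 0,"claw": 0.82},
    {"dx": 0.428,"dy": 0.159,"dz": 0,"rx": 0,"ry": 0,"rz": 0,"claw": 0.82},
    {"dx": 0.428,"dy": 0.159,"dz": 0,"rx": 0,"ry": 0,"rz": 0,"claw": 0.82},
    {"dx": 0.428,"dy": 0.159,"dz": 0,"rx": 0,"ry": 0,"rz": 0,"claw": 0.82},
    {"dx": 0,"dy": 0,"dz": 0,"rx": 0,"ry": 0,"rz": 0,"claw": 0.82},
    {"dx": 0,"dy": 0,"dz": 0,"rx": 0,"ry": 0,"rz": 0,"claw": 0.82}
  ]
}}

```text
time_s: 3.05
ee_pos: [0.4256, 0.0949, 0.2221]
eef_rot: [-3.141, 0.0, 1.504]
force: [0.2, -0.3, -0.7]
grip_width: 0.0174
grip_force: 0.0
```

```bash
python3 b.py
```

```text
t 3.05 board xy [-0.114   0.0202] z 0.2221 yaw err deg -0.06 rot [-3.141  0.     1.504] w 0.017373729996012704 F [ 0.2 -0.3 -0.7]
```

Request:
{"op": "step_arm", "data": {
  "plan": [
    {"dx": 0,"dy": 0,"dz": 0.4,"rx": 0,"ry": 0,"rz": 0,"claw": 0.82},
    {"dx": 0,"dy": 0,"dz": 0.4,"rx": 0,"ry": 0,"rz": 0,"claw": 0.82},
    {"dx": 0,"dy": 0,"dz": 0.35,"rx": 0,"ry": 0,"rz": 0,"claw": 0.82},
    {"dx": 0,"dy": 0,"dz": 0.25,"rx": 0,"ry": 0,"rz": 0,"claw": 0.82},
    {"dx": 0.05,"dy": 0,"dz": 0,"rx": 0,"ry": 0,"rz": 0,"claw": 0.82},
    {"dx": 0.1,"dy": 0,"dz": 0,"rx": 0,"ry": 0,"rz": 0,"claw": 0.82},
    {"dx": 0.1,"dy": 0,"dz": 0,"rx": 0,"ry": 0,"rz": 0,"claw": 0.82},
    {"dx": 0.1,"dy": 0,"dz": 0,"rx": 0,"ry": 0,"rz": 0,"claw": 0.82},
    {"dx": 0.1,"dy": 0,"dz": 0,"rx": 0,"ry": 0,"rz": 0,"claw": 0.82},
    {"dx": 0,"dy": 0,"dz": 0,"rx": 0,"ry": 0,"rz": 0,"claw": 0.82}
  ]
}}

```text
time_s: 4.05
ee_pos: [0.4291, 0.1407, 0.083]
eef_rot: [3.141, -0.0, 1.506]
force: [0.2, 1.0, -0.1]
grip_width: 0.017
grip_force: 0.0
```

```bash
python3 b.py; python3 - <<'E'
from h import *
c=viewer.camera("scene"); save(c,"s1")
E
```

```text
t 4.05 board xy [-0.1135  0.0661] z 0.083 yaw err deg 0.08 rot [ 3.141 -0.     1.506] w 0.017041223545445117 F [ 0.2  1.  -0.1]
```

View pics/s1.png

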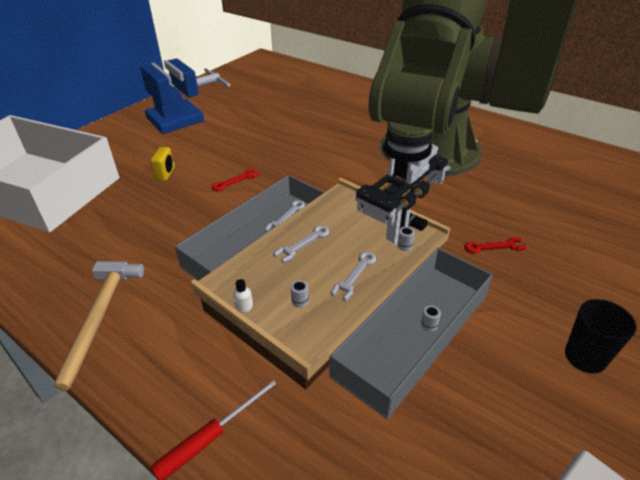

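The scene view shows the near socket at (407,236), upright just ahead of the fingertips, with the bit case behind it untouched. I push on over the edge, back off and lift.

Request:
{"op": "step_arm", "data": {
  "plan": [
    {"dx": 0.1,"dy": 0,"dz": 0,"rx": 0,"ry": 0,"rz": 0,"claw": 0.82},
    {"dx": 0.1,"dy": 0,"dz": 0,"rx": 0,"ry": 0,"rz": 0,"claw": 0.82},
    {"dx": 0.1,"dy": 0,"dz": 0,"rx": 0,"ry": 0,"rz": 0,"claw": 0.82},
    {"dx": 0.1,"dy": 0,"dz": 0,"rx": 0,"ry": 0,"rz": 0,"claw": 0.82},
    {"dx": 0.1,"dy": 0,"dz": 0,"rx": 0,"ry": 0,"rz": 0,"claw": 0.82},
    {"dx": 0.1,"dy": 0,"dz": 0,"rx": 0,"ry": 0,"rz": 0,"claw": 0.82},
    {"dx": 0.1,"dy": 0,"dz": 0,"rx": 0,"ry": 0,"rz": 0,"claw": 0.82},
    {"dx": 0,"dy": 0,"dz": 0,"rx": 0,"ry": 0,"rz": 0,"claw": 0.82},
    {"dx": 0,"dy": 0,"dz": 0,"rx": 0,"ry": 0,"rz": 0,"claw": 0.82},
    {"dx": 0,"dy": 0,"dz": 0,"rx": 0,"ry": 0,"rz": 0,"claw": 0.82}
  ]
}}

```text
time_s: 5.1
ee_pos: [0.4334, 0.209, 0.0824]
eef_rot: [-3.141, 0.0, 1.505]
force: [-0.5, -0.2, -0.4]
grip_width: 0.0173
grip_force: 0.0
```

Request:
{"op": "step_arm", "data": {
  "plan": [
    {"dx": -0.1,"dy": 0,"dz": -0.1,"rx": 0,"ry": 0,"rz": 0,"claw": 0.82},
    {"dx": -0.1,"dy": 0,"dz": -0.4,"rx": 0,"ry": 0,"rz": 0,"claw": 0.82},
    {"dx": 0,"dy": 0,"dz": -0.4,"rx": 0,"ry": 0,"rz": 0,"claw": 0.82},
    {"dx": 0,"dy": 0,"dz": 0,"rx": 0,"ry": 0,"rz": 0,"claw": 0.82}
  ]
}}

```text
time_s: 5.5
ee_pos: [0.434, 0.1889, 0.1779]
eef_rot: [3.134, -0.003, 1.504]
force: [1.0, 0.8, -0.2]
grip_width: 0.0162
grip_force: 0.0
```

```bash
python3 b.py; python3 - <<'E'
from h import *
c=viewer.camera("scene"); save(c,"s2")
E
```

```text
t 5.5 board xy [-0.1118  0.1146] z 0.1779 yaw err deg -0.04 rot [ 3.134e+00 -3.000e-03  1.504e+00] w 0.01623062691215517 F [ 1.   0.8 -0.2]
```

View pics/s2.png

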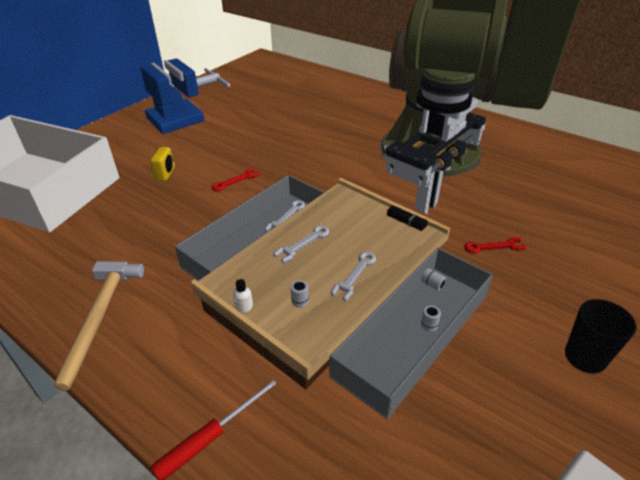

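The near socket now lies in the tray at (433,279), beside the sample at (431,317). Next is the far socket at board (106, 32).

Request:
{"op": "step_arm", "data": {
  "plan": [
    {"dx": -0.2,"dy": 0.363,"dz": 0,"rx": 0,"ry": 0,"rz": 0,"claw": 0.82},
    {"dx": -0.2,"dy": 0.363,"dz": 0,"rx": 0,"ry": 0,"rz": 0,"claw": 0.82},
    {"dx": -0.2,"dy": 0.363,"dz": 0,"rx": 0,"ry": 0,"rz": 0,"claw": 0.82},
    {"dx": -0.2,"dy": 0.363,"dz": 0,"rx": 0,"ry": 0,"rz": 0,"claw": 0.82},
    {"dx": -0.2,"dy": 0.363,"dz": 0,"rx": 0,"ry": 0,"rz": 0,"claw": 0.82},
    {"dx": -0.2,"dy": 0.363,"dz": 0,"rx": 0,"ry": 0,"rz": 0,"claw": 0.82},
    {"dx": 0,"dy": 0,"dz": 0,"rx": 0,"ry": 0,"rz": 0,"claw": 0.82},
    {"dx": 0,"dy": 0,"dz": 0,"rx": 0,"ry": 0,"rz": 0,"claw": 0.82}
  ]
}}

```text
time_s: 6.35
ee_pos: [0.641, 0.0544, 0.1708]
eef_rot: [-3.139, 0.0, 1.504]
force: [-0.7, 0.3, -0.1]
grip_width: 0.0171
grip_force: 0.0
```

```bash
python3 b.py
```

```text
t 6.35 board xy [ 0.1036 -0.006 ] z 0.1708 yaw err deg -0.06 rot [-3.139  0.     1.504] w 0.017069084424249276 F [-0.7  0.3 -0.1]
```

Request:
{"op": "step_arm", "data": {
  "plan": [
    {"dx": 0,"dy": 0.03,"dz": 0.35,"rx": 0,"ry": 0,"rz": 0,"claw": 0.82},
    {"dx": 0,"dy": 0,"dz": 0.35,"rx": 0,"ry": 0,"rz": 0,"claw": 0.82},
    {"dx": 0,"dy": 0,"dz": 0.19,"rx": 0,"ry": 0,"rz": 0,"claw": 0.82},
    {"dx": 0.05,"dy": 0,"dz": 0,"rx": 0,"ry": 0,"rz": 0,"claw": 0.82},
    {"dx": 0.1,"dy": 0,"dz": 0,"rx": 0,"ry": 0,"rz": 0,"claw": 0.82},
    {"dx": 0.1,"dy": 0,"dz": 0,"rx": 0,"ry": 0,"rz": 0,"claw": 0.82},
    {"dx": 0.1,"dy": 0,"dz": 0,"rx": 0,"ry": 0,"rz": 0,"claw": 0.82},
    {"dx": 0.1,"dy": 0,"dz": 0,"rx": 0,"ry": 0,"rz": 0,"claw": 0.82},
    {"dx": 0.1,"dy": 0,"dz": 0,"rx": 0,"ry": 0,"rz": 0,"claw": 0.82},
    {"dx": 0.1,"dy": 0,"dz": 0,"rx": 0,"ry": 0,"rz": 0,"claw": 0.82}
  ]
}}

```text
time_s: 7.35
ee_pos: [0.6491, 0.1205, 0.084]
eef_rot: [3.141, 0.0, 1.505]
force: [0.3, -3.6, 3.8]
grip_width: 0.0166
grip_force: 2.3
```

Request:
{"op": "step_arm", "data": {
  "plan": [
    {"dx": 0.1,"dy": 0,"dz": 0,"rx": 0,"ry": 0,"rz": 0,"claw": 0.82},
    {"dx": 0.1,"dy": 0,"dz": 0,"rx": 0,"ry": 0,"rz": 0,"claw": 0.82},
    {"dx": 0.1,"dy": 0,"dz": 0,"rx": 0,"ry": 0,"rz": 0,"claw": 0.82},
    {"dx": 0.1,"dy": 0,"dz": 0,"rx": 0,"ry": 0,"rz": 0,"claw": 0.82},
    {"dx": 0.1,"dy": 0,"dz": 0,"rx": 0,"ry": 0,"rz": 0,"claw": 0.82},
    {"dx": 0.1,"dy": 0,"dz": 0,"rx": 0,"ry": 0,"rz": 0,"claw": 0.82},
    {"dx": 0.1,"dy": 0,"dz": 0,"rx": 0,"ry": 0,"rz": 0,"claw": 0.82},
    {"dx": 0.1,"dy": 0,"dz": 0,"rx": 0,"ry": 0,"rz": 0,"claw": 0.82},
    {"dx": 0,"dy": 0,"dz": 0,"rx": 0,"ry": 0,"rz": 0,"claw": 0.82},
    {"dx": 0,"dy": 0,"dz": 0,"rx": 0,"ry": 0,"rz": 0,"claw": 0.82}
  ]
}}

```text
time_s: 8.35
ee_pos: [0.6539, 0.1999, 0.0832]
eef_rot: [-3.141, 0.0, 1.505]
force: [0.2, -0.4, -0.1]
grip_width: 0.0168
grip_force: 0.0
```

Request:
{"op": "step_arm", "data": {
  "plan": [
    {"dx": 0,"dy": 0,"dz": 0,"rx": 0,"ry": 0,"rz": 0,"claw": 0.82},
    {"dx": -0.1,"dy": 0,"dz": -0.1,"rx": 0,"ry": 0,"rz": 0,"claw": 0.82},
    {"dx": -0.05,"dy": 0,"dz": -0.4,"rx": 0,"ry": 0,"rz": 0,"claw": 0.82},
    {"dx": 0,"dy": 0,"dz": -0.4,"rx": 0,"ry": 0,"rz": 0,"claw": 0.82},
    {"dx": 0,"dy": -0.4,"dz": -0.1,"rx": 0,"ry": 0,"rz": 0,"claw": 0.82},
    {"dx": 0,"dy": -0.4,"dz": 0,"rx": 0,"ry": 0,"rz": 0,"claw": 0.2},
    {"dx": 0,"dy": -0.22,"dz": 0,"rx": 0,"ry": 0,"rz": 0,"claw": 0.2},
    {"dx": 0,"dy": 0,"dz": 0,"rx": 0,"ry": 0,"rz": 0,"claw": 0.2},
    {"dx": 0,"dy": 0,"dz": 0,"rx": 0,"ry": 0,"rz": 0,"claw": 0.2}
  ]
}}

```text
time_s: 9.25
ee_pos: [0.5518, 0.1909, 0.1846]
eef_rot: [3.14, -0.0, 1.504]
force: [0.3, -0.9, -0.9]
grip_width: 0.0455
grip_force: 0.0
```

```bash
python3 b.py; python3 - <<'E'
from h import *
c=viewer.camera("scene"); save(c,"s3")
E
```

```text
t 9.25 board xy [0.0056 0.1243] z 0.1846 yaw err deg -0.01 rot [ 3.14  -0.     1.504] w 0.04545836768333999 F [ 0.3 -0.9 -0.9]
```

View pics/s3.png

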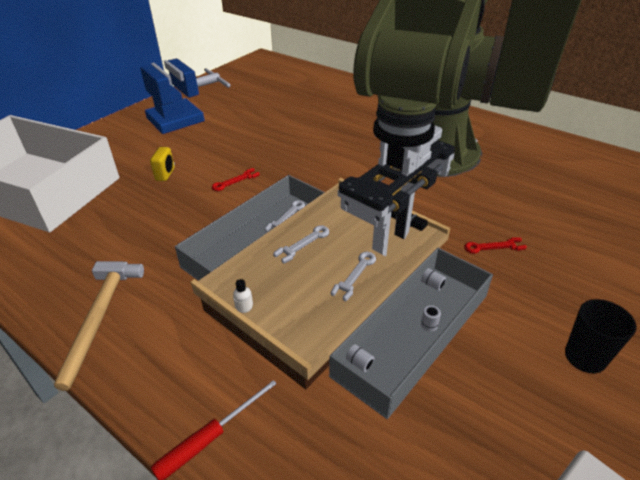

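Both loose sockets are in the tray, at (433,279) and (361,358); the bottle and case have not moved. Next I push spanner R (board centre (2,-57)) toward -y with two spread fingers.

Request:
{"op": "step_arm", "data": {
  "plan": [
    {"dx": -0.44,"dy": -0.03,"dz": 0,"rx": 0,"ry": 0,"rz": 0,"claw": 0.2},
    {"dx": -0.45,"dy": 0,"dz": 0,"rx": 0,"ry": 0,"rz": 0,"claw": 0.2},
    {"dx": -0.45,"dy": 0,"dz": 0,"rx": 0,"ry": 0,"rz": 0,"claw": 0.2},
    {"dx": 0,"dy": 0,"dz": 0,"rx": 0,"ry": 0,"rz": 0,"claw": 0.2},
    {"dx": 0,"dy": 0,"dz": 0,"rx": 0,"ry": 0,"rz": 0,"claw": 0.2},
    {"dx": 0,"dy": 0,"dz": 0,"rx": 0,"ry": 0,"rz": 0,"claw": 0.2}
  ]
}}

```text
time_s: 9.9
ee_pos: [0.5399, 0.0583, 0.1833]
eef_rot: [-3.141, -0.0, 1.505]
force: [-0.0, 0.5, 0.4]
grip_width: 0.0752
grip_force: 0.0
```

```bash
python3 b.py
```

```text
t 9.9 board xy [ 0.0025 -0.0087] z 0.1833 yaw err deg 0.02 rot [-3.141 -0.     1.505] w 0.07519553138842905 F [-0.   0.5  0.4]
```

Request:
{"op": "step_arm", "data": {
  "plan": [
    {"dx": 0,"dy": 0,"dz": 0.4,"rx": 0,"ry": 0,"rz": 0,"claw": 0.2},
    {"dx": 0,"dy": 0,"dz": 0.4,"rx": 0,"ry": 0,"rz": 0,"claw": 0.2},
    {"dx": 0,"dy": 0,"dz": 0.22,"rx": 0,"ry": 0,"rz": 0,"claw": 0.2},
    {"dx": 0,"dy": 0,"dz": 0,"rx": 0,"ry": 0,"rz": 0,"claw": 0.2},
    {"dx": -0.05,"dy": 0,"dz": 0,"rx": 0,"ry": 0,"rz": 0,"claw": 0.2},
    {"dx": -0.1,"dy": 0,"dz": 0,"rx": 0,"ry": 0,"rz": 0,"claw": 0.2},
    {"dx": -0.1,"dy": 0,"dz": 0,"rx": 0,"ry": 0,"rz": 0,"claw": 0.2},
    {"dx": -0.1,"dy": 0,"dz": 0,"rx": 0,"ry": 0,"rz": 0,"claw": 0.2},
    {"dx": -0.1,"dy": 0,"dz": 0,"rx": 0,"ry": 0,"rz": 0,"claw": 0.2},
    {"dx": -0.05,"dy": 0,"dz": 0,"rx": 0,"ry": 0,"rz": 0,"claw": 0.2}
  ]
}}

```text
time_s: 10.9
ee_pos: [0.5362, 0.0069, 0.0817]
eef_rot: [3.141, -0.0, 1.504]
force: [-0.2, 1.8, 2.1]
grip_width: 0.0752
grip_force: 1.1
```

```bash
python3 b.py; python3 - <<'E'
from h import *
c=viewer.camera("scene"); cv2.imwrite("pics/s4.png",cv2.resize(c["img"][160:400,160:500,::-1],None,fx=2,fy=2))
E
```

```text
t 10.9 board xy [ 0.0022 -0.0603] z 0.0817 yaw err deg -0.04 rot [ 3.141 -0.     1.504] w 0.07522978735754374 F [-0.2  1.8  2.1]
```

View pics/s4.png

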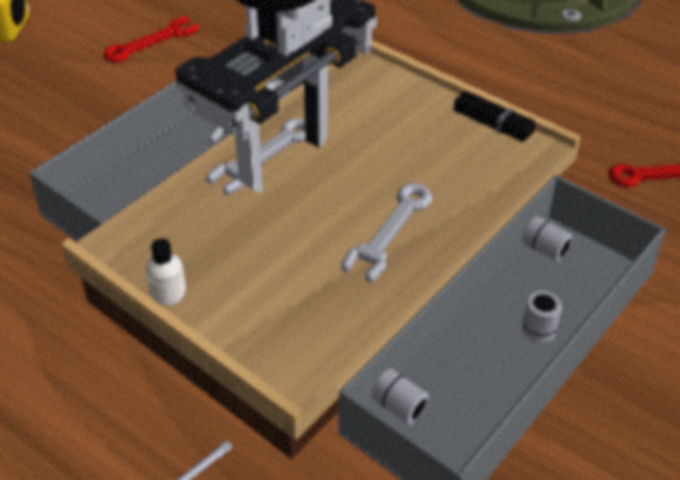

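The crop shows both fingers bearing on the spanner, at (250,185) near the jaw and (315,140) near the ring, and it is moving squarely. I push it over the edge, then lift and move behind the second spanner.

Request:
{"op": "step_arm", "data": {
  "plan": [
    {"dx": -0.1,"dy": 0,"dz": 0,"rx": 0,"ry": 0,"rz": 0,"claw": 0.2},
    {"dx": -0.1,"dy": 0,"dz": 0,"rx": 0,"ry": 0,"rz": 0,"claw": 0.2},
    {"dx": -0.1,"dy": 0,"dz": 0,"rx": 0,"ry": 0,"rz": 0,"claw": 0.2},
    {"dx": -0.1,"dy": 0,"dz": 0,"rx": 0,"ry": 0,"rz": 0,"claw": 0.2},
    {"dx": -0.1,"dy": 0,"dz": 0,"rx": 0,"ry": 0,"rz": 0,"claw": 0.2},
    {"dx": -0.1,"dy": 0,"dz": 0,"rx": 0,"ry": 0,"rz": 0,"claw": 0.2},
    {"dx": -0.1,"dy": 0,"dz": 0,"rx": 0,"ry": 0,"rz": 0,"claw": 0.2},
    {"dx": -0.1,"dy": 0,"dz": 0,"rx": 0,"ry": 0,"rz": 0,"claw": 0.2},
    {"dx": 0,"dy": 0,"dz": 0,"rx": 0,"ry": 0,"rz": 0,"claw": 0.2},
    {"dx": 0,"dy": 0,"dz": 0,"rx": 0,"ry": 0,"rz": 0,"claw": 0.2}
  ]
}}

```text
time_s: 11.95
ee_pos: [0.5308, -0.072, 0.0814]
eef_rot: [-3.141, -0.0, 1.504]
force: [-0.1, 0.6, -0.4]
grip_width: 0.0753
grip_force: 0.0
```

Request:
{"op": "step_arm", "data": {
  "plan": [
    {"dx": 0.1,"dy": 0,"dz": -0.1,"rx": 0,"ry": 0,"rz": 0,"claw": 0.2},
    {"dx": 0.05,"dy": 0,"dz": -0.4,"rx": 0,"ry": 0,"rz": 0,"claw": 0.2},
    {"dx": 0.2,"dy": 0,"dz": -0.4,"rx": 0,"ry": 0,"rz": 0,"claw": 0.2},
    {"dx": 0.45,"dy": 0,"dz": 0,"rx": 0,"ry": 0,"rz": 0,"claw": 0.2},
    {"dx": 0.45,"dy": 0,"dz": 0,"rx": 0,"ry": 0,"rz": 0,"claw": 0.2},
    {"dx": 0.45,"dy": 0,"dz": 0,"rx": 0,"ry": 0,"rz": 0,"claw": 0.2},
    {"dx": 0.4,"dy": 0,"dz": 0,"rx": 0,"ry": 0,"rz": 0,"claw": 0.2},
    {"dx": 0.4,"dy": 0.02,"dz": 0,"rx": 0,"ry": 0,"rz": 0,"claw": 0.2},
    {"dx": 0,"dy": 0,"dz": 0,"rx": 0,"ry": 0,"rz": 0,"claw": 0.2},
    {"dx": 0,"dy": 0,"dz": 0,"rx": 0,"ry": 0,"rz": 0,"claw": 0.2}
  ]
}}

```text
time_s: 12.95
ee_pos: [0.5489, 0.1788, 0.1718]
eef_rot: [3.141, 0.0, 1.507]
force: [-0.1, -0.8, 0.1]
grip_width: 0.0751
grip_force: 0.0
```

```bash
python3 b.py; python3 - <<'E'
from h import *
c=viewer.camera("scene"); cv2.imwrite("pics/s5.png",cv2.resize(c["img"][160:400,160:500,::-1],None,fx=2,fy=2))
E
```

```text
t 12.95 board xy [0.0035 0.112 ] z 0.1718 yaw err deg 0.14 rot [3.141 0.    1.507] w 0.07506125344351172 F [-0.1 -0.8  0.1]
```

View pics/s5.png

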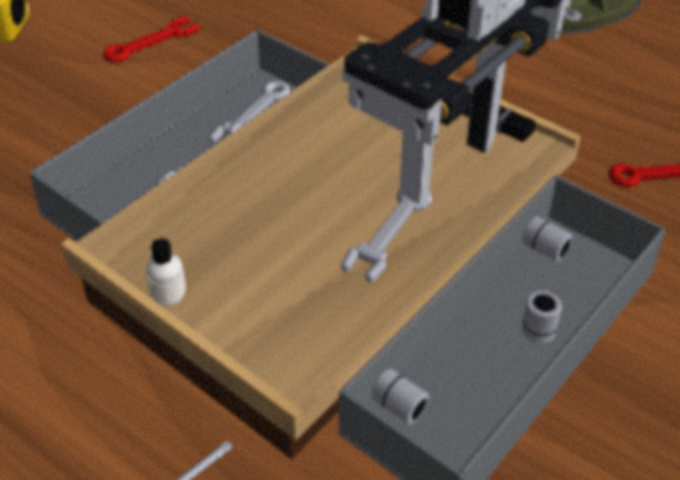

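The first spanner is in the spanner tray with one tip visible at (168,178), and the board there is clear. I descend behind the second spanner and push it across.

Request:
{"op": "step_arm", "data": {
  "plan": [
    {"dx": 0,"dy": 0,"dz": 0.4,"rx": 0,"ry": 0,"rz": 0,"claw": 0.2},
    {"dx": 0,"dy": 0,"dz": 0.35,"rx": 0,"ry": 0,"rz": 0,"claw": 0.2},
    {"dx": 0,"dy": 0,"dz": 0.15,"rx": 0,"ry": 0,"rz": 0,"claw": 0.2},
    {"dx": 0,"dy": 0,"dz": 0,"rx": 0,"ry": 0,"rz": 0,"claw": 0.2},
    {"dx": -0.05,"dy": 0,"dz": 0,"rx": 0,"ry": 0,"rz": 0,"claw": 0.2},
    {"dx": -0.1,"dy": 0,"dz": 0,"rx": 0,"ry": 0,"rz": 0,"claw": 0.2},
    {"dx": -0.1,"dy": 0,"dz": 0,"rx": 0,"ry": 0,"rz": 0,"claw": 0.2},
    {"dx": -0.1,"dy": 0,"dz": 0,"rx": 0,"ry": 0,"rz": 0,"claw": 0.2},
    {"dx": -0.1,"dy": 0,"dz": 0,"rx": 0,"ry": 0,"rz": 0,"claw": 0.2},
    {"dx": -0.1,"dy": 0,"dz": 0,"rx": 0,"ry": 0,"rz": 0,"claw": 0.2}
  ]
}}

```text
time_s: 14.0
ee_pos: [0.5459, 0.1219, 0.082]
eef_rot: [3.141, -0.001, 1.504]
force: [0.4, 4.1, 4.0]
grip_width: 0.0755
grip_force: 2.2
```

Request:
{"op": "step_arm", "data": {
  "plan": [
    {"dx": -0.12,"dy": 0,"dz": 0,"rx": 0,"ry": 0,"rz": 0,"claw": 0.2},
    {"dx": -0.12,"dy": 0,"dz": 0,"rx": 0,"ry": 0,"rz": 0,"claw": 0.2},
    {"dx": -0.12,"dy": 0,"dz": 0,"rx": 0,"ry": 0,"rz": 0,"claw": 0.2},
    {"dx": -0.12,"dy": 0,"dz": 0,"rx": 0,"ry": 0,"rz": 0,"claw": 0.2},
    {"dx": -0.12,"dy": 0,"dz": 0,"rx": 0,"ry": 0,"rz": 0,"claw": 0.2},
    {"dx": -0.12,"dy": 0,"dz": 0,"rx": 0,"ry": 0,"rz": 0,"claw": 0.2},
    {"dx": -0.12,"dy": 0,"dz": 0,"rx": 0,"ry": 0,"rz": 0,"claw": 0.2},
    {"dx": -0.12,"dy": 0,"dz": 0,"rx": 0,"ry": 0,"rz": 0,"claw": 0.2},
    {"dx": -0.12,"dy": 0,"dz": 0,"rx": 0,"ry": 0,"rz": 0,"claw": 0.2},
    {"dx": -0.12,"dy": 0,"dz": 0,"rx": 0,"ry": 0,"rz": 0,"claw": 0.2}
  ]
}}

```text
time_s: 15.0
ee_pos: [0.5377, 0.0019, 0.0814]
eef_rot: [-3.141, -0.0, 1.505]
force: [0.6, 3.2, 3.7]
grip_width: 0.0754
grip_force: 2.0
```

```bash
python3 b.py; python3 - <<'E'
from h import *
c=viewer.camera("scene"); cv2.imwrite("pics/s6.png",cv2.resize(c["img"][160:400,160:500,::-1],None,fx=2,fy=2))
E
```

```text
t 15.0 board xy [ 0.004  -0.0652] z 0.0814 yaw err deg 0.01 rot [-3.141 -0.     1.505] w 0.07541697880502919 F [0.6 3.2 3.7]
```

View pics/s6.png

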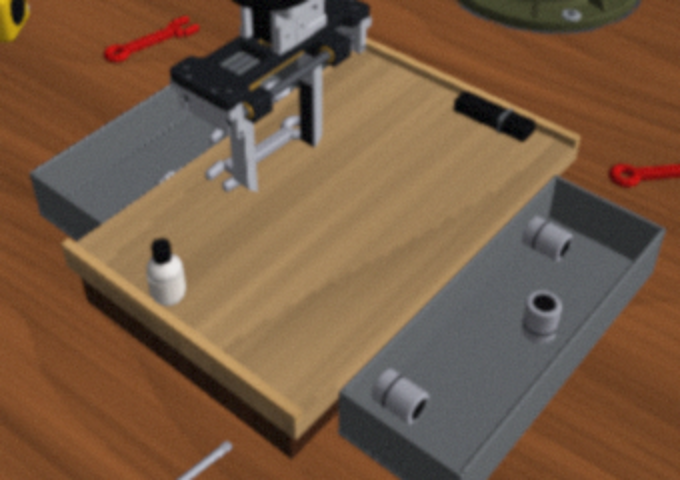

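The second spanner is held squarely by both fingers, from (225,175) to (295,130), and is moving with them. I finish the push, lift, and clear the view for a top check.

Request:
{"op": "step_arm", "data": {
  "plan": [
    {"dx": -0.1,"dy": 0,"dz": 0,"rx": 0,"ry": 0,"rz": 0,"claw": 0.2},
    {"dx": -0.1,"dy": 0,"dz": 0,"rx": 0,"ry": 0,"rz": 0,"claw": 0.2},
    {"dx": -0.1,"dy": 0,"dz": 0,"rx": 0,"ry": 0,"rz": 0,"claw": 0.2},
    {"dx": -0.1,"dy": 0,"dz": 0,"rx": 0,"ry": 0,"rz": 0,"claw": 0.2},
    {"dx": -0.1,"dy": 0,"dz": 0,"rx": 0,"ry": 0,"rz": 0,"claw": 0.2},
    {"dx": -0.1,"dy": 0,"dz": 0,"rx": 0,"ry": 0,"rz": 0,"claw": 0.2},
    {"dx": -0.1,"dy": 0,"dz": 0,"rx": 0,"ry": 0,"rz": 0,"claw": 0.2},
    {"dx": -0.05,"dy": 0,"dz": 0,"rx": 0,"ry": 0,"rz": 0,"claw": 0.2},
    {"dx": 0,"dy": 0,"dz": 0,"rx": 0,"ry": 0,"rz": 0,"claw": 0.2},
    {"dx": 0,"dy": 0,"dz": 0,"rx": 0,"ry": 0,"rz": 0,"claw": 0.2}
  ]
}}

```text
time_s: 16.05
ee_pos: [0.5329, -0.0719, 0.0814]
eef_rot: [-3.141, -0.0, 1.505]
force: [0.2, 0.3, 0.3]
grip_width: 0.0751
grip_force: 0.0
```

Request:
{"op": "step_arm", "data": {
  "plan": [
    {"dx": 0.1,"dy": 0,"dz": -0.1,"rx": 0,"ry": 0,"rz": 0,"claw": 0.2},
    {"dx": 0,"dy": 0,"dz": -0.4,"rx": 0,"ry": 0,"rz": 0,"claw": 0.2},
    {"dx": 0,"dy": 0,"dz": -0.45,"rx": 0,"ry": 0,"rz": 0,"claw": 0.2},
    {"dx": 0,"dy": 0,"dz": -0.45,"rx": 0,"ry": 0,"rz": 0,"claw": 0.2},
    {"dx": -0.4,"dy": -0.25,"dz": 0,"rx": 0,"ry": 0,"rz": 0,"claw": 0.2},
    {"dx": -0.4,"dy": -0.25,"dz": 0,"rx": 0,"ry": 0,"rz": 0,"claw": 0.2},
    {"dx": -0.4,"dy": -0.25,"dz": 0,"rx": 0,"ry": 0,"rz": 0,"claw": 0.2},
    {"dx": -0.4,"dy": -0.25,"dz": 0,"rx": 0,"ry": 0,"rz": 0,"claw": 0.2},
    {"dx": -0.4,"dy": -0.25,"dz": 0,"rx": 0,"ry": 0,"rz": 0,"claw": 0.2},
    {"dx": -0.4,"dy": -0.25,"dz": 0,"rx": 0,"ry": 0,"rz": 0,"claw": 0.2}
  ]
}}

```text
time_s: 17.05
ee_pos: [0.3672, -0.292, 0.2224]
eef_rot: [3.141, 0.001, 1.506]
force: [-0.1, -0.2, 0.8]
grip_width: 0.0752
grip_force: 0.0
```

Request:
{"op": "step_arm", "data": {
  "plan": [
    {"dx": -0.4,"dy": -0.25,"dz": 0,"rx": 0,"ry": 0,"rz": 0,"claw": 0.2},
    {"dx": -0.4,"dy": -0.25,"dz": 0,"rx": 0,"ry": 0,"rz": 0,"claw": 0.2},
    {"dx": 0,"dy": 0,"dz": 0,"rx": 0,"ry": 0,"rz": 0,"claw": 0.2},
    {"dx": 0,"dy": 0,"dz": 0,"rx": 0,"ry": 0,"rz": 0,"claw": 0.2}
  ]
}}

```text
time_s: 17.45
ee_pos: [0.3129, -0.3679, 0.2219]
eef_rot: [3.141, 0.0, 1.503]
force: [0.2, 0.4, 0.3]
grip_width: 0.0751
grip_force: 0.0
```

```bash
python3 b.py; python3 - <<'E'
from h import *
c=viewer.camera("top"); cv2.imwrite("pics/top1.png",cv2.resize(c["img"][110:350,140:460,::-1],None,fx=2.4,fy=2.4))
np.savez("top1.npz",**{k:c[k] for k in("img","z_map","fx","fy","cx","cy","R","t")})
d=np.load("board.npz");C,a=d["C"],float(d["a"]);W=world(c);q=W[...,:2]-C
bx=q@[np.cos(a),np.sin(a)];by=q@[-np.sin(a),np.cos(a)];z=W[...,2]
for n,s in(("socktray",1),("spantray",-1)):
    k=(abs(bx)<.148)&(by*s>.142)&(by*s<.232)&(z>.0105)
    nn,l,st,_=cv2.connectedComponentsWithStats(k.astype(np.uint8))
    for i in range(1,nn):
        if st[i,4]>40: m=l==i; print(n,st[i,4],"x",bx[m].min().round(3),bx[m].max().round(3),"y",by[m].min().round(3),by[m].max().round(3),"zmax",z[m].max().round(3))
for n,x,y,r,lo in(("bottle",.171,-.029,.035,.085),("case",-.182,.05,.07,.0725)):
    m=(np.hypot(bx-x,by-y)<r)&(z>lo)&(z<.14); print(n,((bx[m].min()+bx[m].max())/2).round(3),((by[m].min()+by[m].max())/2).round(3))
E
```

```text
t 17.45 board xy [-0.1958 -0.4491] z 0.2219 yaw err deg -0.07 rot [3.141 0.    1.503] w 0.07509239887472226 F [0.2 0.4 0.3]
socktray 179 x 0.092 0.12 y 0.142 0.171 zmax 0.036
socktray 186 x -0.043 -0.015 y 0.183 0.211 zmax 0.045
socktray 184 x -0.128 -0.1 y 0.142 0.171 zmax 0.035
spantray 888 x -0.142 0.06 y -0.205 -0.143 zmax 0.039
bottle 0.172 -0.029
case -0.183 0.045
```

View pics/top1.png

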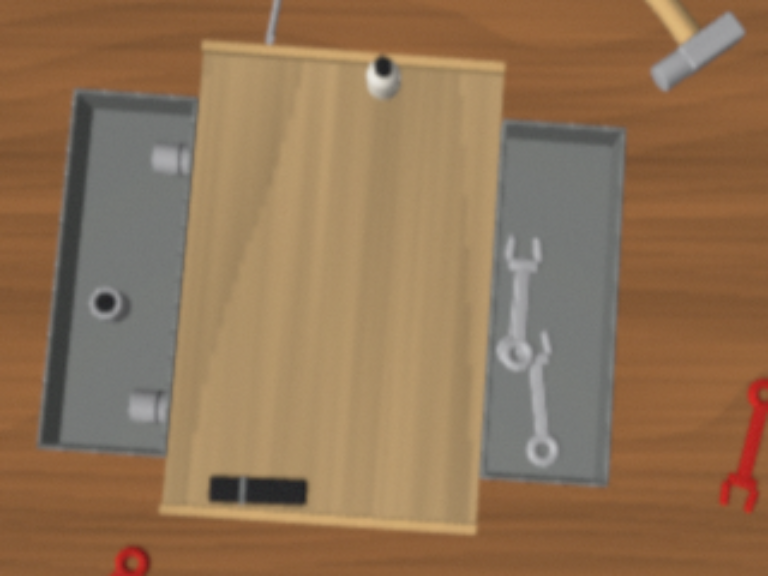

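From above, the board is clear apart from the case and bottle, which are where they started, and three sockets are in the left tray. Only two spanners show clearly in the right tray, at (520,300) and (540,400), stacked up to z 0.039. I use the last view on the scene camera to find the third.

```bash
python3 - <<'E'
from h import *
c=viewer.camera("scene"); cv2.imwrite("pics/s7.png",cv2.resize(c["img"][160:290,165:345,::-1],None,fx=4.4,fy=4.4,interpolation=cv2.INTER_CUBIC))
print([(round(d["score"],2),[int(x) for x in d["rect"]]) for d in viewer.recognise("spanner_1",c)])
d=np.load("board.npz");C,a=d["C"],float(d["a"]);W=world(c);q=W[...,:2]-C
bx=q@[np.cos(a),np.sin(a)];by=q@[-np.sin(a),np.cos(a)];z=W[...,2]
k=(abs(bx)<.148)&(by>-.232)&(by<-.137)&(z>.009)&(z<.05)
h,_,_=np.histogram2d(bx[k]*1e3,by[k]*1e3,bins=[range(-150,151,10),range(-235,-134,10)]); print(k.sum())
for i in range(30): print(-150+10*i,[int(v) for v in h[i]],"zmax",max([round(float(v),3) for v in z[k&(bx*1e3>=-150+10*i)&(bx*1e3<-140+10*i)]],default=0))
E
```

```text
[(0.68, [463, 237, 528, 258]), (0.59, [240, 212, 284, 250]), (0.55, [213, 170, 253, 191])]
490
-150 [9, 13, 7, 8, 4, 5, 4, 2, 2, 0] zmax 0.049
-140 [0, 0, 0, 9, 10, 4, 0, 0, 0, 0] zmax 0.014
-130 [0, 0, 1, 14, 5, 8, 0, 0, 0, 0] zmax 0.015
-120 [0, 0, 2, 11, 13, 7, 0, 0, 0, 0] zmax 0.015
-110 [0, 0, 0, 3, 16, 6, 0, 0, 0, 0] zmax 0.017
-100 [0, 0, 0, 0, 12, 5, 0, 0, 0, 0] zmax 0.016
-90 [0, 0, 0, 1, 9, 11, 0, 0, 0, 0] zmax 0.015
-80 [0, 0, 0, 0, 1, 2, 0, 0, 0, 0] zmax 0.014
-70 [0, 0, 0, 0, 0, 0, 0, 0, 0, 0] zmax 0
-60 [0, 0, 0, 0, 0, 2, 13, 9, 0, 0] zmax 0.039
-50 [0, 0, 0, 0, 3, 3, 25, 4, 0, 0] zmax 0.039
-40 [0, 0, 0, 1, 9, 3, 14, 9, 0, 0] zmax 0.036
-30 [0, 0, 0, 0, 10, 0, 9, 9, 0, 0] zmax 0.036
-20 [0, 0, 0, 0, 0, 0, 10, 8, 0, 0] zmax 0.035
-10 [0, 0, 0, 0, 0, 0, 8, 9, 0, 0] zmax 0.034
0 [0, 0, 0, 0, 0, 0, 9, 5, 0, 0] zmax 0.033
10 [0, 0, 0, 0, 0, 0, 11, 5, 0, 0] zmax 0.031
20 [0, 0, 0, 0, 0, 0, 11, 2, 0, 0] zmax 0.031
30 [0, 0, 0, 0, 0, 7, 18, 3, 0, 0] zmax 0.03
40 [0, 0, 0, 0, 0, 16, 10, 0, 0, 0] zmax 0.027
50 [0, 0, 0, 0, 0, 17, 13, 0, 0, 0] zmax 0.029
60 [0, 0, 0, 0, 0, 1, 0, 0, 0, 0] zmax 0.015
70 [0, 0, 0, 0, 0, 0, 0, 0, 0, 0] zmax 0
80 [0, 0, 0, 0, 0, 0, 0, 0, 0, 0] zmax 0
90 [0, 0, 0, 0, 0, 0, 0, 0, 0, 0] zmax 0
100 [0, 0, 0, 0, 0, 0, 0, 0, 0, 0] zmax 0
110 [0, 0, 0, 0, 0, 0, 0, 0, 0, 0] zmax 0
120 [0, 0, 0, 0, 0, 0, 0, 0, 0, 0] zmax 0
130 [0, 0, 0, 0, 0, 0, 0, 0, 0, 0] zmax 0
140 [0, 0, 0, 0, 0, 0, 0, 0, 0, 0] zmax 0
```

View pics/s7.png

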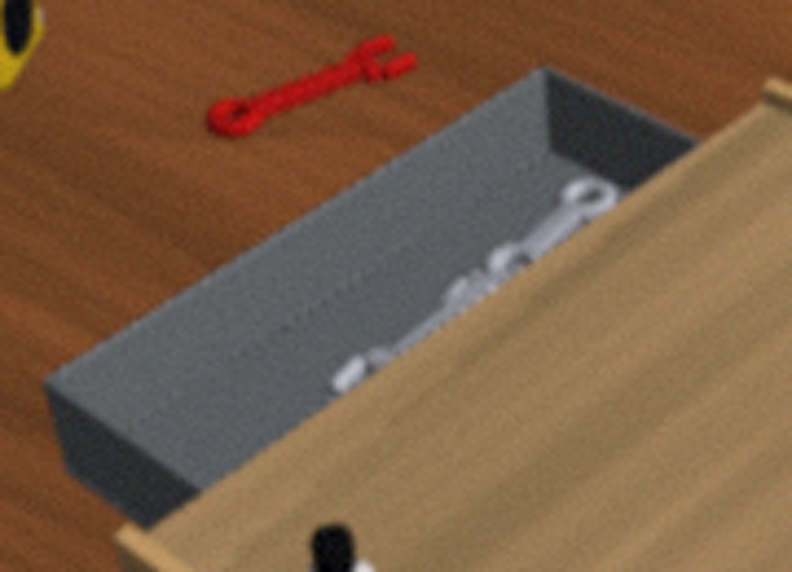

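The last view shows the spanners nested in the right tray, from (345,375) to (590,195). The top one's jaw end reads about 24 mm once the 4 mm depth bias is removed (4 floor + 2×10). Its ring end reads about 34 mm (4 + 3×10, over the sample's jaw). That puts the other loose spanner directly beneath it, all below 52 mm, so I hand in.

```bash
python3 -c "
from station import hand_in; print(hand_in())"
```

```text
the job is handed in; nothing more can be done
None
```

I pushed both loose sockets into the socket tray and both loose spanners into the spanner tray, left the bit case and oil bottle in place, and handed the job in at about 17.5 s; no verdict came back, and one spanner's place, under the other, is inferred from stack height because it was hidden from both cameras.

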